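# Set out the dough cutters in order of size

### The arm

A 6-joint arm with a two-finger parallel gripper is mounted at the origin on the work surface. World frame = base frame: x ahead of the robot, y to its left, z up, the work surface at z = 0. Lengths are in m, angles in rad, forces in N, time in s.
With the tool pointing down it reaches from about 0.35 to 0.875 m from the base axis. Payload 15.5 kg.
Tool frame: the origin (TCP) lies at the very end of the fingers, on their centre line; the grasp point (between the pads) lies 19 mm behind it (manip.grip_point_offset is the distance from the TCP to the grasp point, in m); x points along the fingers, y is the direction in which the jaws open and shut, and the axes are right-handed (so a half turn about x gives the same grasp; the last joint's range is limited). The gripper opens to 85 mm and grips with 20 to 120 N. Pads are 22 mm wide; open, the fingers measure 114 mm over their backs; the gripper's body (76 mm by 85 mm) begins 54 mm behind the grasp point. The pads swing forward as they close: fully open they stand 13 mm farther back than shut.
Start: joints at [1.248, 0.494, 1.345, -0, 1.302, -0.096], TCP at [0.141, 0.609, 0.231] pointing down, gripper open.
Joint ranges: [-2.91, 2.91], [-0.82, 2.16], [0.22, 2.67], [-1.22, 4.37], [0.12, 2.79], [-3.08, 3.08]. Speed limits (rad/s): [1.89, 1.89, 2.57, 3.01, 3.01, 3.01].

### API

Orientations are given as a 3x3 rotation matrix whose columns are the frame's x, y, z axes.
In Python, from bench import manip, gripper_to, kin, vision, order gives the robot as it stands. Calls block until the motion is done:
- manip.move_to(position, orientation): joint-space move of the TCP to a pose.
- manip.line_to(position, velocity=0.15, orientation=None, until_force=None): straight line of the TCP; orientation=None keeps the orientation; velocity is the mean speed in m/s. With until_force (N) it stops when the force on the tool has changed by that much, and returns True; else False.
- manip.goto_joints(angles): joint-space move.
- gripper_to(opening, grasp_force=None): opening from 0.0 (shut) to 1.0 (fully open); grasp_force is the grip in N (None keeps the last); returns when the fingers have stopped.
- manip.dwell(seconds).
- kin.inverse_kinematics(position, orientation): joint angles nearest the present ones, or None.
- manip.observe(): the state.
- vision.read_camera(name): name is "side" or "top"; returns a dict with "image" (384x512x3 uint8, red, green, blue), "depth" (384x512 float32, m along the optical axis (not along the pixel's ray), 0 where there is no reading), "mtx" (3x3 intrinsics, pixels), "k1" (the pictures are not rectified: a ray, as slopes to the right and down, at radius r is drawn at 1 + k1 r^2 times it, then the intrinsics apply), "rvec" (rotation vector, rad) and "tvec" (3), from world to camera coordinates, as OpenCV has them. Camera axes: x right, y down, z forward; pixel columns grow to the right and rows downward; lengths in m; the calibration is good to about 2 mm. A picture is of the moment at which its call begins.
A pose or a line that the arm cannot do raises manip.PlanningError and nothing moves.
- order.job_done(): hands the job in, once; it reports no verdict.
The state is a dict: "time": time; "joint_pos": joint angles; "dq": joint speeds; "effort": joint torques, N m; "position": TCP position; "tool_rot": TCP orientation; "wrist_force": force on the tool from outside, world axes, zero at the start; "torque": the same for the moment, N m; "width": opening from 0.0 (shut) to 1.0 (fully open).
Only numpy, scipy, OpenCV 4.12 (cv2) and the standard library are available. Lean on these libraries where they do the work, as an engineer would, in place of code of your own. Each camera call takes 0.05 s, during which the arm holds its last target. There are 200 camera calls.

### The job

Set out the four round dough cutters on the white board in order of size, one centred on each blue mark: the smallest at the end with the yellow marker, then each next larger one, to the largest at the other end. Keep the cutters upright and set them down without dropping them, and leave the glass jar where it stands.

Things in the scene. Friction and masses are not known exactly. Their poses are not given: they have to be found in the camera images.
- cutter_xs: the smallest of four round dough cutters, 38 mm across: a steel skirt under an orange plastic disc (skirt and disc together 30 mm high), with an upright black round handle on top, 24 mm in diameter and 40 mm tall (from 30 to 70 mm above the underside), by which it is picked up from above. Loose. Origin: centre of its underside; z is up along the handle. The four differ in diameter only. 0.03 to 0.17 kg.
- cutter_s: the second smallest of four round dough cutters, 50 mm across: a steel skirt under an orange plastic disc (skirt and disc together 30 mm high), with an upright black round handle on top, 24 mm in diameter and 40 mm tall (from 30 to 70 mm above the underside), by which it is picked up from above. Loose. Origin: centre of its underside; z is up along the handle. The four differ in diameter only. 0.03 to 0.17 kg.
- cutter_m: the second largest of four round dough cutters, 62 mm across: a steel skirt under an orange plastic disc (skirt and disc together 30 mm high), with an upright black round handle on top, 24 mm in diameter and 40 mm tall (from 30 to 70 mm above the underside), by which it is picked up from above. Loose. Origin: centre of its underside; z is up along the handle. The four differ in diameter only. 0.03 to 0.17 kg.
- cutter_l: the largest of four round dough cutters, 74 mm across: a steel skirt under an orange plastic disc (skirt and disc together 30 mm high), with an upright black round handle on top, 24 mm in diameter and 40 mm tall (from 30 to 70 mm above the underside), by which it is picked up from above. Loose. Origin: centre of its underside; z is up along the handle. The four differ in diameter only. 0.03 to 0.17 kg.
- mark_a: one of four equal flat blue round marks, 72 mm in diameter and 2 mm thick, in a straight row, 88 mm from centre to centre, on a fixed white board (470 x 100 x 12 mm, long side along the row). This is number 1 of the row a, b, c, d. Origin: centre of its underside, on the board's top, 12 mm above the bench; its top, where a cutter is set, is 14 mm above the bench. The row runs along its y axis.
- mark_b: one of four equal flat blue round marks, 72 mm in diameter and 2 mm thick, in a straight row, 88 mm from centre to centre, on a fixed white board (470 x 100 x 12 mm, long side along the row). This is number 2 of the row a, b, c, d. Origin: centre of its underside, on the board's top, 12 mm above the bench; its top, where a cutter is set, is 14 mm above the bench. The row runs along its y axis.
- mark_c: one of four equal flat blue round marks, 72 mm in diameter and 2 mm thick, in a straight row, 88 mm from centre to centre, on a fixed white board (470 x 100 x 12 mm, long side along the row). This is number 3 of the row a, b, c, d. Origin: centre of its underside, on the board's top, 12 mm above the bench; its top, where a cutter is set, is 14 mm above the bench. The row runs along its y axis.
- mark_d: one of four equal flat blue round marks, 72 mm in diameter and 2 mm thick, in a straight row, 88 mm from centre to centre, on a fixed white board (470 x 100 x 12 mm, long side along the row). This is number 4 of the row a, b, c, d. Origin: centre of its underside, on the board's top, 12 mm above the bench; its top, where a cutter is set, is 14 mm above the bench. The row runs along its y axis.
- yellow_marker: yellow plastic button, a truncated cone 32 mm across at the foot and 22 mm high, fixed on the white board just beyond one end of the row of marks, 75 mm from the centre of the end mark (mark a or mark d; it differs from start to start). It shows the end for the smallest cutter. A black block 14 mm high marks the other end. Origin: centre of its underside, on the board's top.
- jar: small closed amber glass jar with a brass-coloured lid, 44 mm in diameter and 75 mm high, standing loose between the cutters; it is to be left alone. Origin: centre of its underside. (A metal shaker 67 mm high and a round white and green timer 42 mm high stand loose between the cutters too.)
There are look-alikes about, which are no part of the job. Leave any purple or red look-alike of the cutter_s alone.

How it is judged:
At the end, for the whole second after the job is handed in: Each cutter stands upright (within 0.1 rad) and at rest on its own mark, its centre within 12 mm of the mark's centre, the smallest on the mark beside the yellow marker and the rest in growing order along the row; the jar still stands within 30 mm of its place (((horizontal distance between yellow_marker and mark_a below 0.12 m and horizontal distance between cutter_xs and mark_a below 0.012 m and z of cutter_xs in the frame of mark_a below 0.006 m and horizontal distance between cutter_s and mark_b below 0.012 m and z of cutter_s in the frame of mark_b below 0.006 m and horizontal distance between cutter_m and mark_c below 0.012 m and z of cutter_m in the frame of mark_c below 0.006 m and horizontal distance between cutter_l and mark_d below 0.012 m and z of cutter_l in the frame of mark_d below 0.006 m) or (horizontal distance between yellow_marker and mark_d below 0.12 m and horizontal distance between cutter_xs and mark_d below 0.012 m and z of cutter_xs in the frame of mark_d below 0.006 m and horizontal distance between cutter_s and mark_c below 0.012 m and z of cutter_s in the frame of mark_c below 0.006 m and horizontal distance between cutter_m and mark_b below 0.012 m and z of cutter_m in the frame of mark_b below 0.006 m and horizontal distance between cutter_l and mark_a below 0.012 m and z of cutter_l in the frame of mark_a below 0.006 m)) and angle between each of cutter_xs, cutter_s, cutter_m, cutter_l's own z axis and vertical below 0.1 rad and linear speed of each of cutter_xs, cutter_s, cutter_m, cutter_l below 0.02 m/s and angular speed of each of cutter_xs, cutter_s, cutter_m, cutter_l below 0.3 rad/s and distance of jar from where it was at the start of the episode below 0.03 m and angle between jar's own z axis and vertical below 0.2 rad); the robot touches nothing.
It fails at once if a cutter is dropped (falls free of the fingers faster than 0.6 m/s, about 18 mm of fall) ((contact force between the fingers and cutter_xs below 0.05 N and linear speed of cutter_xs above 0.6 m/s) or (contact force between the fingers and cutter_s below 0.05 N and linear speed of cutter_s above 0.6 m/s) or (contact force between the fingers and cutter_m below 0.05 N and linear speed of cutter_m above 0.6 m/s) or (contact force between the fingers and cutter_l below 0.05 N and linear speed of cutter_l above 0.6 m/s)).
It fails at once if a cutter is tipped by more than about 35 degrees (angle between any of cutter_xs, cutter_s, cutter_m, cutter_l's own z axis and vertical above 0.6 rad).
It fails at once if the glass jar is pushed more than 30 mm from its place or tipped (distance of jar from where it was at the start of the episode above 0.03 m or angle between jar's own z axis and vertical above 0.35 rad).
It also fails if it takes over 90 s, if anything falls off the work surface, if the arm or the gripper's body presses on something with over 40 N, if the wrist force passes 120 N, or if a joint passes its speed limit or range.

## Working session

There is one attempt and no reset: what is moved stays moved. The work goes in short steps, each a Python script; the robot and the scene stay as the last script left them, time stands still between calls to the robot, and variables do not carry over. Pictures are saved under pics/ and viewed, about 12 in all and at most 16, crops included, and the job is handed in when it is done.

```bash
ls; mkdir -p pics; python3 - <<'E'
from bench import manip, vision
import cv2,numpy as np
for n in("top","side"):
    c=vision.read_camera(n); np.savez(f"{n}0.npz",**c)
    cv2.imwrite(f"pics/{n}0.png",cv2.resize(c["image"][...,::-1],(800,600),interpolation=cv2.INTER_CUBIC))
    R=cv2.Rodrigues(c["rvec"])[0]; print(n,c["mtx"].round(1).tolist(),c["k1"],(-R.T@np.ravel(c["tvec"])).round(3),R.round(2).tolist())
o=manip.observe(); print(o["time"],o["position"],o["tool_rot"].round(2) if hasattr(o["tool_rot"],"round") else o["tool_rot"], manip.grip_point_offset)
E
```

```text
pics
top [[481.8, 0.0, 256.1], [0.0, 481.8, 195.1], [0.0, 0.0, 1.0]] -0.09309339607508749 [0.318 0.021 1.272] [[0.0, -1.0, -0.01], [-0.99, -0.0, -0.17], [0.17, 0.01, -0.99]]
side [[370.3, 0.0, 254.1], [0.0, 370.3, 198.5], [0.0, 0.0, 1.0]] -0.06542419191721216 [0.44  0.668 0.591] [[-0.99, -0.14, 0.01], [-0.1, 0.64, -0.76], [0.1, -0.76, -0.64]]
0.1 [0.14102955 0.60854367 0.23076297] [[-0.    0.23  0.97]
 [-0.    0.97 -0.23]
 [-1.   -0.   -0.  ]] 0.0187
```

View pics/top0.png

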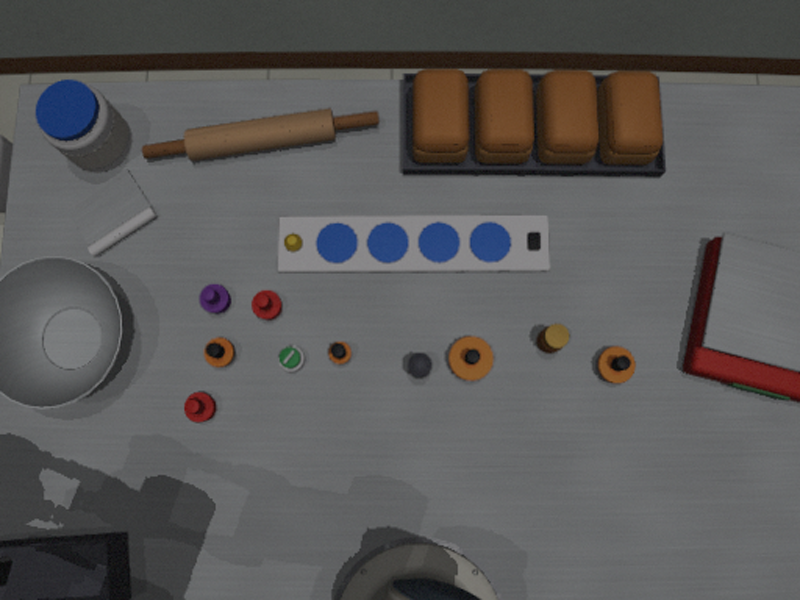

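View pics/side0.png

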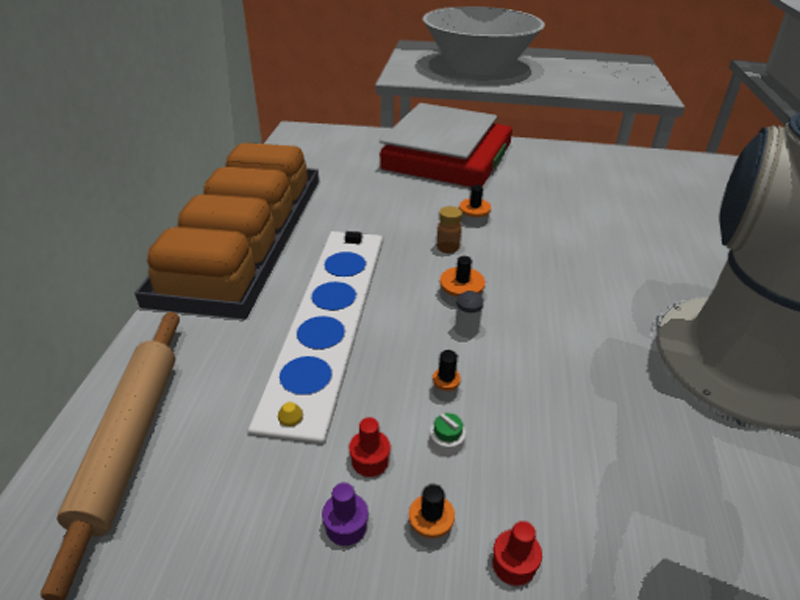

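The top view (800x600 scale) shows four orange cutters with black handles, at (219,352), (340,352), (471,358) and (617,365). Things that could be mistaken for them:
- **Look-alikes:** purple at (214,298), red at (266,305) and (200,407).
- **Other objects:** timer (290,357), shaker (419,365), jar (553,338), and the brown loaves.

By the description, only the orange ones count. The yellow marker is at the left end, (293,242), and the black block is at (534,241). Next I'll measure positions and check the choice in a crop.

```bash
cat > loc.py <<'E'
import cv2,numpy as np
def ray(c,uv,z):
    """pixel(s) -> world points on the plane at height z"""
    d=np.array([c["k1"],0,0,0,0],float)
    n=cv2.undistortPoints(np.float64(uv).reshape(-1,1,2),c["mtx"],d).reshape(-1,2)
    R=cv2.Rodrigues(c["rvec"])[0]; o=-R.T@np.ravel(c["tvec"])
    w=np.c_[n,np.ones(len(n))]@R
    return o+w*((z-o[2])/w[:,2])[:,None]
def blobs(m,amin,amax):
    k,l,s,ce=cv2.connectedComponentsWithStats(m.astype(np.uint8))
    return [(l==i,s[i],ce[i]) for i in range(1,k) if amin<=s[i][4]<=amax]
def hsv(c): return cv2.cvtColor(c["image"],cv2.COLOR_RGB2HSV)
def inr(h,a,b): return cv2.inRange(h,np.array(a),np.array(b))>0
def scene(c):
    """marks [(xyz)], yellow, cutters [(disc fit xy, diameter, handle-top xy)] from the top view"""
    h=hsv(c)
    win=np.zeros(h.shape[:2],bool); win[130:280,100:440]=1
    marks=[]
    for m,s,ce in blobs(inr(h,(105,120,60),(125,255,255))&win,200,900):
        marks.append(ray(c,ce,.014)[0][:2])
    y=[ray(c,ce,.025)[0][:2] for m,s,ce in blobs(inr(h,(20,120,80),(32,255,255))&win,20,300)]
    cut=[]
    for m,s,ce in blobs(inr(h,(7,150,110),(19,255,255))&win,60,900):
        cn=max(cv2.findContours(m.astype(np.uint8),0,1)[0],key=cv2.contourArea)
        P=ray(c,cv2.convexHull(cn).reshape(-1,2),.03)[:,:2].astype(np.float32)
        (cc,r)=cv2.minEnclosingCircle(P)
        x0,y0,w,hh=s[:4]; sub=np.zeros_like(win); sub[y0-6:y0+hh+6,x0-6:x0+w+6]=1
        b=blobs((h[...,2]<45)&sub,10,250)
        b=max(b,key=lambda t:t[1][4])
        cut.append((cc,2*r,ray(c,b[2],.06)[0][:2],ce,b[1]))
    return marks,y,cut
E
python3 - <<'E'
from loc import *
c=dict(np.load("top0.npz"))
m,y,cut=scene(c)
print("marks",np.round(m,4).tolist(),"yel",np.round(y,4).tolist())
for q in cut: print(np.round(q[0],4),round(q[1],4),"handle",q[2].round(4),q[3].round(1),q[4].tolist())
# depth: handle-top points
R=cv2.Rodrigues(c["rvec"])[0]; o=-R.T@np.ravel(c["tvec"])
v,u=np.mgrid[:384,:512]
n=cv2.undistortPoints(np.float64(np.c_[u.ravel(),v.ravel()]).reshape(-1,1,2),c["mtx"],np.array([c["k1"],0,0,0,0.])).reshape(-1,2)
W=((np.c_[n,np.ones(len(n))]*c["depth"].reshape(-1,1))@R+o); ok=c["depth"].ravel()>0
for q in cut:
    s=ok&(np.hypot(*(W[:,:2]-q[0]).T)<.03)&(W[:,2]>.055)
    print("depth handle",W[s].mean(0).round(4),s.sum(),"bench z",np.median(W[ok&(np.hypot(*(W[:,:2]-q[0]).T)<.08),2]).round(4))
cv2.imwrite("pics/crop0.png",cv2.resize(c["image"][130:275,110:425,::-1],(800,368),interpolation=cv2.INTER_CUBIC))
E
```

```text
marks [[0.6377, 0.1409], [0.6381, 0.0529], [0.6391, -0.0351], [0.6399, -0.1229]] yel [[0.6352, 0.2149], [0.4755, -0.2313]]
[0.4458 0.3332] 0.0475 handle [0.445  0.3314] [141.4 225.9] [132, 220, 12, 9, 80]
[ 0.4379 -0.0862] 0.0713 handle [ 0.4372 -0.0858] [301.  229.2] [298, 224, 9, 9, 63]
[ 0.4275 -0.3304] 0.0598 handle [ 0.4267 -0.327 ] [393.9 233.9] [391, 228, 12, 9, 84]
depth handle [0.446  0.3328 0.0687] 83 bench z 0.0009
depth handle [ 0.4356 -0.0859  0.0691] 67 bench z 0.0016
depth handle [ 0.4275 -0.3268  0.0694] 83 bench z 0.0015
```

View pics/crop0.png

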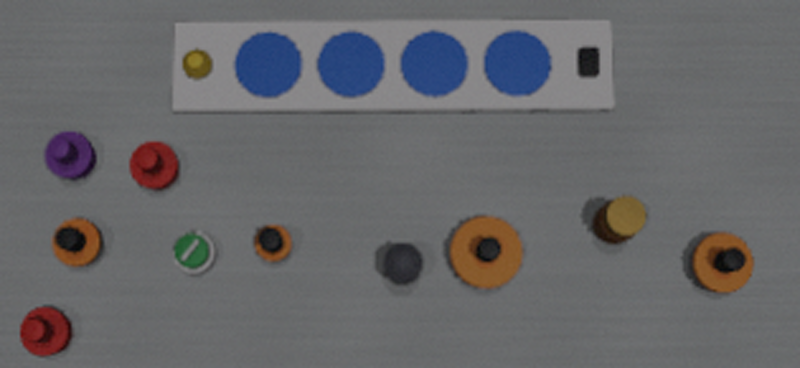

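The crop confirms it: the orange cutters in crop pixels are s (77,242), xs (272,243), l (487,252) and m (722,262). Measured diameters are about 2.5 mm under nominal, which fits 50, 74 and 62. The xs disc fell below my area threshold, so I'll lower it and then start with the pick of xs.

```bash
sed -i 's/&win,60,900)/\&win,25,900)/' loc.py
cat > job.py <<'E'
from bench import manip,gripper_to,kin,vision,order
from loc import *
D=np.array([[0,1,0],[0,0,1],[-1,0,0]],float)   # columns: tool x down, jaws along world x... see below
D=np.array([[0,1,0],[0,0,-1],[-1,0,0]],float)
D=D if np.linalg.det(D)>0 else np.array([[0,1,0],[0,0,1],[-1,0,0]],float)
G=.035; HI=.165
def pick(p):
    gripper_to(.6,50)
    manip.move_to([*p,HI],D); manip.line_to([*p,.07],.15); manip.line_to([*p,G],.06)
    gripper_to(0,50); print("width",manip.observe()["width"])
    manip.line_to([*p,.06],.06); manip.line_to([*p,HI],.15)
def place(q):
    manip.line_to([*q,HI],.2); manip.dwell(.2)
    manip.line_to([*q,G+.024],.12)
    print("touch",manip.line_to([*q,G+.011],.02,until_force=4),manip.observe()["position"][2])
    gripper_to(.5); manip.line_to([*q,.1],.1); manip.line_to([*q,HI],.2)
E
python3 - <<'E'
from job import *
print(D,np.linalg.det(D))
m,y,cut=scene(dict(np.load("top0.npz")))
for q in cut: print(np.round(q[0],4),round(q[1],4),"handle",q[2].round(4),q[3].round(1))
m=sorted(m,key=lambda a:-a[1])
for p in [q[0] for q in cut]+m:
  for z in (G,HI): 
    k=kin.inverse_kinematics([*p,z],D); print(np.round(p,3),z,None if k is None else np.round(k,2))
E
```

```text
[[ 0.  1.  0.]
 [ 0.  0. -1.]
 [-1.  0.  0.]] 1.0
[0.4458 0.3332] 0.0475 handle [0.445  0.3314] [141.4 225.9]
[ 0.4379 -0.0862] 0.0713 handle [ 0.4372 -0.0858] [301.  229.2]
[0.4458 0.1303] 0.0349 handle [0.446  0.1305] [218.8 227.1]
[ 0.4275 -0.3304] 0.0598 handle [ 0.4267 -0.327 ] [393.9 233.9]
[0.446 0.333] 0.035 [ 0.53  0.66  1.7  -0.    0.78  0.53]
[0.446 0.333] 0.165 [ 0.53  0.47  1.6  -0.    1.07  0.53]
[ 0.438 -0.086] 0.035 [-0.33  0.58  1.97 -0.    0.59 -0.33]
[ 0.438 -0.086] 0.165 [-0.33  0.34  1.85 -0.    0.95 -0.33]
[0.446 0.13 ] 0.035 [ 0.16  0.59  1.93 -0.    0.62  0.16]
[0.446 0.13 ] 0.165 [ 0.16  0.36  1.81 -0.    0.97  0.16]
[ 0.428 -0.33 ] 0.035 [-0.77  0.65  1.74 -0.    0.75 -0.77]
[ 0.428 -0.33 ] 0.165 [-0.77  0.45  1.64 -0.    1.05 -0.77]
[0.638 0.141] 0.035 [ 0.13  0.75  1.44 -0.    0.94  0.13]
[0.638 0.141] 0.165 [ 0.13  0.6   1.35 -0.    1.2   0.13]
[0.638 0.053] 0.035 [-0.01  0.74  1.48 -0.    0.92 -0.01]
[0.638 0.053] 0.165 [-0.01  0.58  1.38 -0.    1.18 -0.01]
[ 0.639 -0.035] 0.035 [-0.15  0.74  1.48 -0.    0.92 -0.15]
[ 0.639 -0.035] 0.165 [-0.15  0.58  1.38 -0.    1.18 -0.15]
[ 0.64  -0.123] 0.035 [-0.28  0.75  1.45 -0.    0.94 -0.28]
[ 0.64  -0.123] 0.165 [-0.28  0.59  1.35 -0.    1.2  -0.28]
```

```bash
sed -i '/^D=np.array(\[\[0,1,0\],\[0,0,1\]/d;/^D=D if/d' job.py; sed -i 's/^D=np.*/& # tool x down, jaws along world x/' job.py
python3 - <<'E'
from job import *
m,y,cut=scene(dict(np.load("top0.npz"))); m=sorted(m,key=lambda a:-a[1])
cut.sort(key=lambda q:q[1]); T=[(np.array(q[0]),a) for q,a in zip(cut,m)]
np.save("targets.npy",T); p,q=T[0]
pick(p)
c=vision.read_camera("side"); cv2.imwrite("pics/held_xs.png",c["image"][...,::-1])
place(q)
c=vision.read_camera("side"); cv2.imwrite("pics/placed_xs.png",cv2.resize(c["image"][...,::-1],(800,600)))
print(manip.observe()["time"])
E
```

```text
width 0.2675294142457479
touch True 0.04938370386151006
10.2833
```

View pics/placed_xs.png

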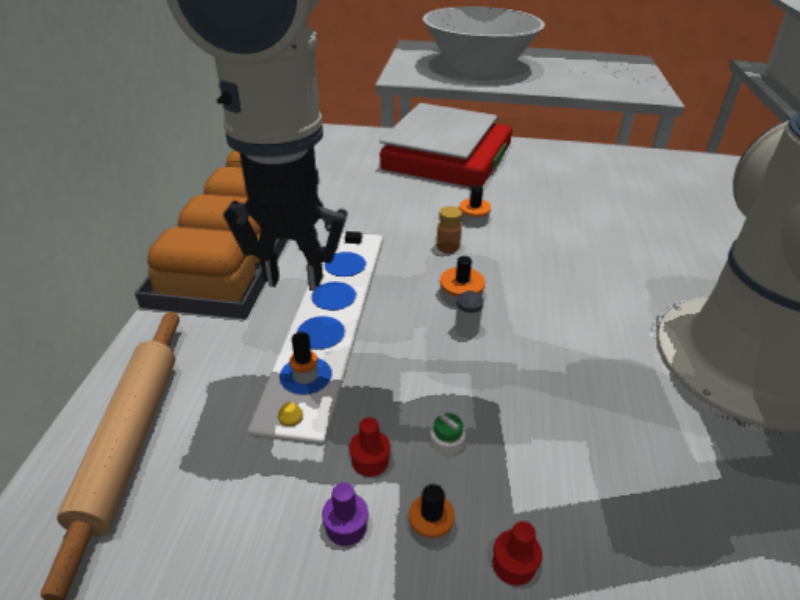

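The side view shows xs upright on the mark beside the yellow marker, at (305,370), with nothing else disturbed. It took about 10 s and touched down at the expected height, so I'll do the other three the same way.

```bash
python3 - <<'E'
from job import *
T=np.load("targets.npy")
for p,q in T[1:]:
    pick(p); place(q); print(manip.observe()["time"])
manip.move_to([.42,.25,.25],D)
for n in("top","side"):
    c=vision.read_camera(n); np.savez(f"{n}1.npz",**c)
    cv2.imwrite(f"pics/{n}1.png",cv2.resize(c["image"][...,::-1],(800,600),interpolation=cv2.INTER_CUBIC))
print(manip.observe()["time"])
E
```

```text
width 0.26676561018684275
touch True 0.049470488338936365
19.9333
width 0.2708131126863564
touch True 0.049408330994622954
30.25
width 0.26178485869183654
touch True 0.04944218133388992
39.0083
40.725
```

View pics/top1.png

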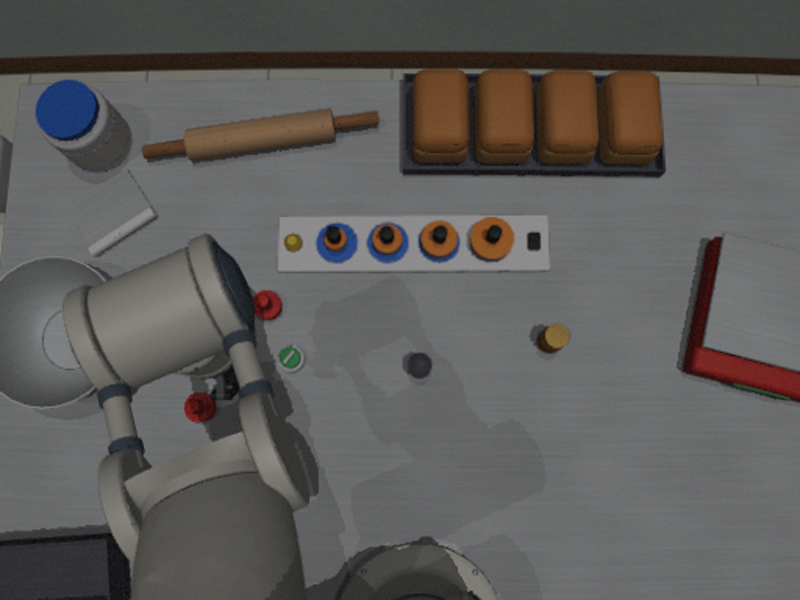

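View pics/side1.png

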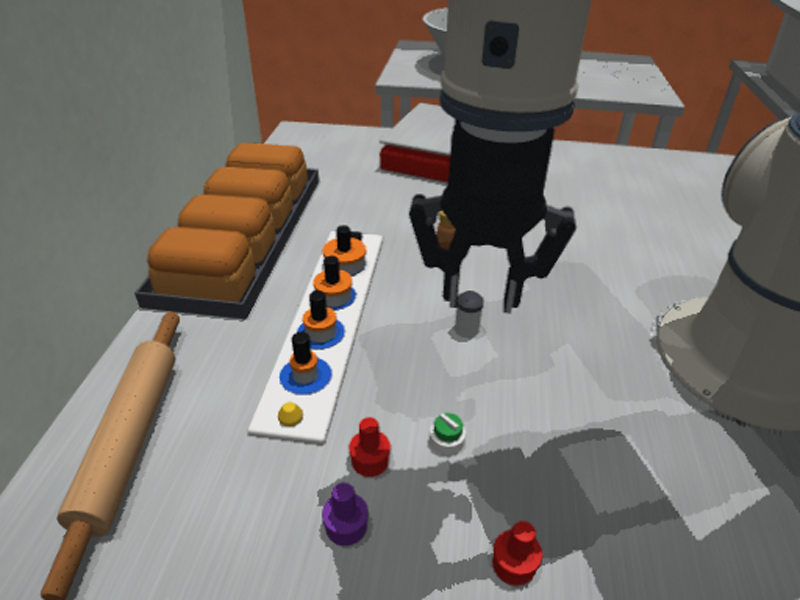

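Both views show all four cutters upright in growing order away from the yellow marker, at top-view pixels (335,238), (387,239), (440,239) and (492,239). The jar is unmoved at (553,338). Next is a numeric check of the centring and the jar in both cameras.

```bash
python3 - <<'E'
from loc import *
T=np.load("targets.npy")
for n in("top","side"):
    c=dict(np.load(n+"1.npz")); h=hsv(c)
    for m,s,ce in blobs(inr(h,(5,150,90),(19,255,255)),25,900):
        cn=max(cv2.findContours(m.astype(np.uint8),0,1)[0],key=cv2.contourArea)
        P=ray(c,cv2.convexHull(cn).reshape(-1,2),.044)[:,:2].astype(np.float32)
        cc,r=cv2.minEnclosingCircle(P); e=np.array(cc)-T[:,1]; i=np.argmin(np.hypot(*e.T))
        if np.hypot(*e[i])<.04: print(n,"mark",i,"err mm",(1000*e[i]).round(1),"diam",round(2000*r,1))
jar=[]
for f in("top0","top1"):
    c=dict(np.load(f+".npz")); g=hsv(c)[200:235,335:375]
    m=inr(g,(12,90,60),(32,255,255)); jar.append(np.argwhere(m).mean(0).round(2))
print("jar px",jar)
E
```

```text
top mark 3 err mm [-1.1  0.2] diam 72.8
top mark 2 err mm [-1.3  0.6] diam 60.4
top mark 1 err mm [-1.3  0.3] diam 48.1
top mark 0 err mm [-1.5 -1.3] diam 35.4
side mark 3 err mm [-4.9  5.2] diam 79.0
side mark 2 err mm [-5.2  7.8] diam 67.3
side mark 1 err mm [-3.9  7.2] diam 53.5
side mark 0 err mm [-3.   7.1] diam 39.9
jar px [array([14.76, 20.95]), array([14.73, 20.93])]
```

The top view gives errors of 2 mm or less. The side view reads oversize because it includes the disc's rim, so I'll compare the marks and handle tops within the side view itself before handing in.

```bash
python3 - <<'E'
from loc import *
T=np.load("targets.npy"); c0=dict(np.load("side0.npz")); c=dict(np.load("side1.npz"))
M=np.array(sorted([ray(c0,ce,.014)[0][:2] for m,s,ce in blobs(inr(hsv(c0),(105,120,60),(125,255,255)),200,2000)],key=lambda a:-a[1]))
print("side marks - top marks mm",(1000*(M-T[:,1])).round(1).tolist())
# disc silhouette: far edge / left-right edges of top face at z=.044 (near edge is the rim)
for m,s,ce in blobs(inr(hsv(c),(5,150,90),(19,255,255)),25,900):
    cn=max(cv2.findContours(m.astype(np.uint8),0,1)[0],key=cv2.contourArea)
    P=ray(c,cn.reshape(-1,2),.044)[:,:2]; e=P.mean(0)-M; i=np.argmin(np.hypot(*e.T))
    if np.hypot(*e[i])<.04:
        R=[.019,.025,.031,.037][i]; print(i,"x mid",1000*(P[:,0].min()+P[:,0].max())/2-1000*M[i,0],"y from far edge",1000*(P[:,1].min()+R-M[i,1]))
E
```

```text
side marks - top marks mm [[-1.5, 3.7], [-1.3, 4.0], [-1.8, 3.9], [-1.7, 4.3]]
3 x mid -0.6722605551274228 y from far edge -0.6567269614148608
2 x mid -0.2568388057604807 y from far edge 2.5292269643384104
1 x mid -0.5042116755109873 y from far edge 3.076981441068917
0 x mid -0.23849914429445107 y from far edge 3.387730795088112
```

Relative to the marks as the side camera sees them, the cutters are within about 3.5 mm, against a 12 mm tolerance. Handing in.

```bash
python3 -c "
from bench import order,manip
order.job_done(); print(manip.observe()['time'])"
```

```text
the job is handed in; nothing more can be done
the job is handed in; nothing more can be done
```

I set the four orange cutters on the blue marks in order of size, smallest beside the yellow marker, and handed the job in after about 41 s of robot time. Each was gripped by its handle and lowered until it touched the mark. I left the purple and red look-alikes and the jar alone.

- **Top camera:** every cutter is within 2 mm of its mark's centre, and the measured sizes grow along the row as they should. The jar moved less than 0.1 pixel.
- **Side camera:** this disagreed at first, showing offsets of about 7–9 mm. About 4 mm of that is a difference between the two cameras, since the marks alone show it too. The rest came mostly from my fit including the disc's rim. Measured against the side camera's own marks, the cutters are within about 3.5 mm, against the 12 mm allowed.
- **Upright:** all four look upright in both views. I judged this by eye and did not measure the tilt.

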